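# Seat the key block and hold the spring case open

## Robot

A 6-joint arm with a two-finger parallel gripper is mounted at the origin on the work surface. World frame = base frame: x ahead of the robot, y to its left, z up, the work surface at z = 0. Lengths are in mm, angles in rad, forces in N, time in s.
With the tool pointing down it reaches from about 275 to 1000 mm from the base axis. Payload 8.4 kg.
Tool frame: the origin (TCP) lies at the very end of the fingers, on their centre line; the grasp point (between the pads) lies 19 mm behind it; z points along the fingers, y is the direction in which the jaws open and shut (so a half turn about z gives the same grasp; the last joint's range is limited). The gripper opens to 85 mm and grips with 20 to 120 N. Pads are 22 mm wide; open, the fingers measure 114 mm over their backs; the gripper's body (76 mm by 85 mm) begins 54 mm behind the grasp point. The pads swing forward as they close: fully open they stand 13 mm farther back than shut.
Start: joints at [1.131, 0.353, 1.633, -0, 1.155, -0.002], TCP at [264.966, 566.057, 231.281] pointing down, gripper open.
Joint ranges: [-2.63, 2.63], [-0.92, 2.1], [0.06, 2.66], [-1.3, 4.44], [0, 2.69], [-3.02, 3.02]. Speed limits (rad/s): [2.22, 2.22, 2.79, 3.14, 3.14, 3.14].

## Interface

Orientations are given as [roll, pitch, yaw] about the fixed x, y, z axes, in that order (R = Rz(yaw) Ry(pitch) Rx(roll)).
In Python, from rig import sense, grab_frame, get_calibration, sign_off, boxes_of, trace gives the robot as it stands.
- The arm moves only by the tool servo_tool, never from a script. Its argument "rows" is a list of rows, each a list of 3 entries, a list of its own where there are three numbers: the finger opening in mm, from 0 to 85.4, then the shift along the tool's x, y, z in mm, then the turn, a rotation vector about the tool's x, y, z in degrees. A call has 1 to 8 rows; each row shifts and turns the commanded pose from where the row before left it, along the tool's axes as they then stand; what a row does not reach is not made up. A row lasts 1/8 s, in which the tool goes at most 62.5 mm and 10.7 degrees, less where a joint would pass 70% of its speed; a pose out of reach is approached as far as the arm can. A call is refused whole if a number of a shift passes 62.5 or a number of a turn 10.7, either way. A call with a gripper value outside its range is refused whole. The fingers move at their own pace and stop on an object; "force" is the grip in N (left out, the last holds). Time passes only in rows, so rows that do not move let the fingers close. It gives the time, the measured TCP pose, the force and the opening at its end, in the units of the state.
- sense(): the state, without advancing time (a new reading comes with each control period).
- grab_frame(name): name is "scene" or "top"; returns the picture (480x640x3 uint8, blue, green, red); there is no depth.
- get_calibration(name): a dict with "intrinsics" (3x3 intrinsics, pixels), "world_to_cam" (4x4, takes a point from world to camera coordinates). Camera axes: x right, y down, z forward; pixel columns grow to the right and rows downward; lengths in mm; the calibration is good to about 2 mm. A picture is of the moment at which its call begins. get_calibration takes no time and is no camera call.
- sign_off(): hands the job in, once; it reports no verdict.
Trained networks look in the newest picture that a camera, given by its name, has taken for a name from the list of things; names that differ only in an ending like _2 or _b are one class to them, and where a whole thing is asked for, a point or a joint stands for the part that bears it (a point fixed in the world has none). Each returns a list of dicts, best first, with "conf" (0 to 1); they miss things now and then, are a little off and sometimes report something else, mostly with a low value. They report only what shows in the picture. A call takes as long as a camera call. They do not tell look-alikes from the thing itself.
- boxes_of(camera, thing): "centre" ([x, y, z] in mm, in the coordinates of the camera as it stood for that picture, good to about 4 mm: the middle of the surface that is visible of it).
- trace(camera, thing): "mask" (480x640 bool, what is visible of it).
The state is a dict: "clock": time; "qpos": joint angles; "qvel": joint speeds; "joint_efforts": joint torques, N m; "eef_pos": TCP position; "tcp_rot": TCP orientation; "contact_force": force on the tool from outside, world axes, zero at the start; "wrist_torque": the same for the moment, N m; "opening": opening from 0.0 (shut) to 1.0 (fully open).
Only numpy, scipy, OpenCV 4.12 (cv2) and the standard library are available. Lean on these libraries where they do the work, as an engineer would, in place of code of your own. Each camera call takes 0.05 s, during which the arm holds its last target. There are 200 camera calls.

## Task

Set up for fitting springs: slide the cast iron key holder block along the cart top (do not lift it) square and flush into the corner of the blue fence, long side against the long bar and one end against the short bar. Then raise the green lid of the spring case by its brass bar and hold it open at 55 degrees; it springs shut by itself, so finish still holding it there with the gripper. Leave the block seated and the canister, cups, gauge and screwdriver where they are.

Things in the scene. Friction and masses are not known exactly. Their poses are not given: they have to be found in the camera images.
- block: dark cast iron key holder block, loose, about 0.8 kg, 50 mm (its x) by 80 mm (its y) by 35 mm high; on top two brass pins 11 mm thick, 16 mm high, at y = -27 and +27 mm; origin at the centre of its underside. Starts turned up to 0.4 rad from square. Seated, its centre lies 25 mm in -x and 40 mm in -y of fence_corner, its x axis along the fence's x axis (either way round)
- fence_corner (a point): inner corner of the blue fence at cart level; x points square into the long bar, y square into the short bar. Bars fixed to the cart, 12 mm thick, 25 mm high; the long bar's face is the plane x = 0, from y = 0 to -200 mm; the short bar's face is y = 0, from x = 0 to -120 mm. The open space lies at x < 0, y < 0
- case: grey sheet-metal spring case fixed to the cart, 150 mm (x) by 200 mm (y) by 60 mm high, origin at the centre of its underside; its front, with the lid's brass bar, faces -x; the hinge runs along y at its far (+x) top edge. With the fence it may stand left or right
- lid (a joint): hinge angle of the green lid of the case, rad: 0 shut and level, grows as the lid's front edge rises, up to 1.5; 55 degrees = 0.96. Weight and a spring shut it from any angle; at the bar about 2 N holds it
- lid_handle (a point): middle of the round brass bar that lifts the lid: 10 mm thick, 100 mm long along the case's y, an arm to the lid at each end; shut, its centre line is 63 mm above the cart, 45 mm in front of the case, 43 mm from the lid's edge; 195 mm from the hinge axis. Can be pinched from above, fingers closing along the case's x and kept pointing down: the bar turns between the pads as the lid rises
- lid_hinge (a point): middle of the lid's hinge axis, 60 mm above the cart, 75 mm in +x of the case's centre; the axis runs along the case's y
- canister: brass screw-top canister, knurled lid, 56 mm across, 68 mm high, origin at the centre of its underside; leave alone
- cup_a: white plastic pad cup, 60 mm across, 28 mm high, origin at the centre of its underside; leave alone
- cup_b: a second pad cup like cup_a; leave alone
- gauge: nickel spring-tension gauge lying flat, 52 mm dial 18 mm high, 45 mm stem to its -x, origin under the dial's centre; leave alone
- screwdriver: screwdriver with rosewood handle, 190 mm long along its x, lying on the cart at the right; leave alone
There are look-alikes about, which are no part of the job. What is shaped like the block but turquoise is not meant.

How it is judged:
By the outcome, as a careful person would: the job done as asked, in the order asked, and still so for the second after the job is handed in, while the arm keeps its last pose, push and grip.
It also fails if it takes over 72 s, if anything falls off the work surface, if the arm or the gripper's body presses on something with over 40 N, if the wrist force passes 120 N, or if a joint passes its speed limit or range.

## Working session

There is one attempt and no reset: what is moved stays moved. The work goes in short steps, Python scripts to look and compute and a tool call to move; the robot and the scene stay as the last step left them, time stands still between calls to the robot, and variables do not carry over. Pictures are saved under pics/ and viewed, about 8 in all and at most 12, crops included, and the job is handed in when it is done.

Besides the shell and the picture viewer there is one more tool, called after "Request:" by a JSON object that holds its "fn" and its "kwargs". servo_tool: Moves the arm, as the interface text tells. Its arguments: {"type":"object","properties":{"rows":{"type":"array","items":{"type":"array"}},"force":{"type":"number"}},"required":["rows"]}

```bash
mkdir -p pics
cat > h.py <<'E'
import numpy as np, cv2
from rig import *
def cal(n):
    c=get_calibration(n); return np.array(c["intrinsics"]),np.array(c["world_to_cam"])
def toworld(n,p):
    K,T=cal(n); return (np.linalg.inv(T)@np.r_[p,1])[:3]
def px2w(n,uv,z):
    K,T=cal(n); Ti=np.linalg.inv(T); d=Ti[:3,:3]@np.linalg.inv(K)@np.array([uv[0],uv[1],1.]); o=Ti[:3,3]
    return o+d*(z-o[2])/d[2]
def proj(n,P):
    K,T=cal(n); P=np.atleast_2d(P); c=(T[:3,:3]@P.T).T+T[:3,3]; q=(K@c.T).T; return q[:,:2]/q[:,2:]
E
python3 - <<'E'
from h import *
for n in ("scene","top"):
    cv2.imwrite(f"pics/{n}0.png",grab_frame(n))
    for t in ("block","case","lid","lid_handle","canister","cup_a","gauge","screwdriver"):
        for d in boxes_of(n,t):
            w=toworld(n,d["centre"]); print(n,t,round(d["conf"],2),w.round(),proj(n,w).round()[0])
s=sense();print(s)
E
```

```text
scene block 0.91 [538. 181.  28.] [341. 207.]
scene block 0.78 [548.   6.  35.] [306. 234.]
scene block 0.57 [424.  94.  30.] [293. 206.]
scene case 0.72 [ 600. -268.   66.] [245. 288.]
scene lid 0.67 [ 581. -255.   64.] [243. 282.]
scene lid_handle 0.72 [ 582. -260.   68.] [242. 282.]
scene lid_handle 0.64 [ 776. -142.   13.] [342. 309.]
scene canister 0.78 [770.  74.  54.] [391. 248.]
scene cup_a 0.78 [508. 507.  18.] [389. 167.]
scene cup_a 0.74 [ 778. -139.   12.] [343. 309.]
scene cup_a 0.6 [ 583. -259.   67.] [243. 282.]
scene gauge 0.64 [791.  -9.  19.] [379. 279.]
scene gauge 0.23 [537. 179.  28.] [340. 208.]
scene screwdriver 0.72 [ 580. -258.   68.] [242. 281.]
scene screwdriver 0.59 [ 485. -522.   18.] [118. 347.]
top block 0.85 [419.  97.  35.] [286. 318.]
top block 0.77 [382. 235.  33.] [233. 333.]
top block 0.64 [528. 194.  35.] [249. 277.]
top block 0.64 [536.  27.  37.] [312. 272.]
top case 0.91 [ 576. -243.   66.] [416. 253.]
top case 0.6 [757.  90.  67.] [286. 188.]
top lid 0.87 [ 580. -248.   67.] [417. 251.]
top lid_handle 0.79 [ 576. -247.   71.] [417. 253.]
top 
[... 244 characters left out ...]
 [ 477. -515.   18.] [518. 290.]
{'clock': 0.9, 'qpos': array([ 1.13058063e+00,  3.52963724e-01,  1.63338026e+00,  2.45740873e-05,
        1.15519068e+00, -2.37383334e-03]), 'qvel': array([-0.0011229 ,  0.00070405, -0.00050158, -0.00111666, -0.00072617,
        0.00098432]), 'joint_efforts': array([ 1.92798965e-03, -6.05149555e+01, -3.42455041e+01,  5.17936678e-05,
        9.14341381e-04,  3.60289368e-05]), 'eef_pos': array([264.97772484, 566.07087984, 231.31210123]), 'tcp_rot': array([ 3.14153461e+00, -2.23450059e-05,  2.70374087e+00]), 'contact_force': array([0.81393744, 0.27485865, 0.31625063]), 'wrist_torque': array([-0.00741465,  0.01962643, -0.00566411]), 'opening': 0.9993527009204914}
```

View pics/top0.png

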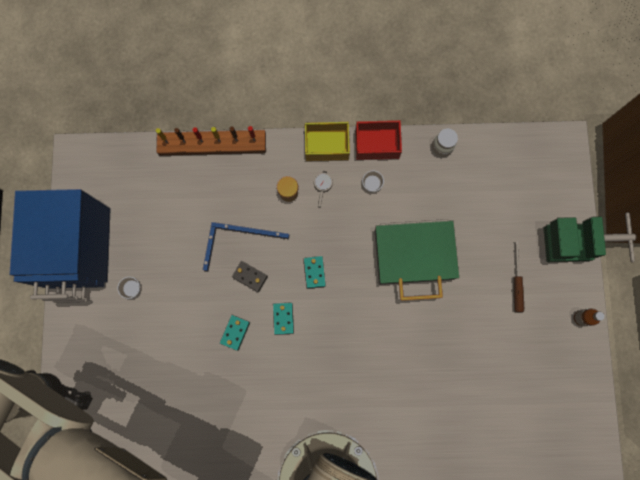

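View pics/scene0.png

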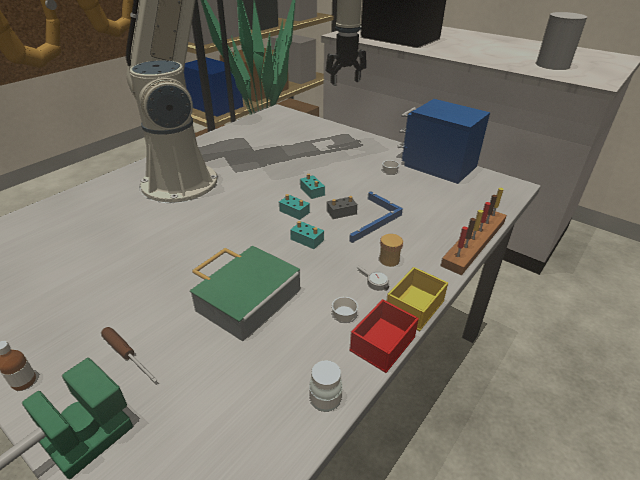

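The top view shows four block-shaped things: dark at (250,276), turquoise at (315,271), (283,318) and (235,332). Only the dark one fits "cast iron". The fence corner is at about (213,225), with the long bar running right to (289,236). The case is at (417,253) and its bar at (420,292). I'll confirm in a crop and fit the poses.

```bash
cat > fit.py <<'E'
from h import *
from scipy.optimize import minimize
S=4
def box(x0,x1,y0,y1,z0,z1): return np.array([[x,y,z] for x in(x0,x1) for y in(y0,y1) for z in(z0,z1)],float)
BLOCK=[box(-25,25,-40,40,0,35)]+[box(-4.5,4.5,s*27-4.5,s*27+4.5,35,51) for s in(-1,1)]
FENCE=[box(0,12,-200,12,0,25),box(-120,12,0,12,0,25)]
CASE=[box(-75,75,-100,100,0,62)]
BAR=[box(-125,-115,-50,50,58,68)]
def place(B,p):
    c,s=np.cos(p[2]),np.sin(p[2]); R=np.array([[c,-s,0],[s,c,0],[0,0,1]])
    return [b@R.T+[p[0],p[1],0] for b in B]
def render(n,B,p):
    m=np.zeros((480*S,640*S),np.uint8)
    for b in place(B,p):
        h=cv2.convexHull(((proj(n,b)+.5)*S*16).astype(np.float32)).astype(np.int32)
        cv2.fillConvexPoly(m,h,255,shift=4)
    return cv2.resize(m,(640,480),interpolation=cv2.INTER_AREA)/255.
def fit(B,masks,p0):
    def cost(q):
        p=[q[0],q[1],q[2]/100]
        return sum(np.abs(render(n,B,p)-m).sum()/m.sum() for n,m in masks.items())
    best=None
    for st in (15,4):
        q0=np.array([p0[0],p0[1],p0[2]*100]) if best is None else best.x
        best=minimize(cost,q0,method="Nelder-Mead",options=dict(initial_simplex=[q0,q0+[st,0,0],q0+[0,st,0],q0+[0,0,st]],xatol=.05,fatol=1e-4))
    return np.r_[best.x[:2],best.x[2]/100],best.fun
def blue(im,roi):
    h=cv2.cvtColor(im,cv2.COLOR_BGR2HSV); m=((h[...,0]>100)&(h[...,0]<125)&(h[...,1]>110)).astype(float)
    k=np.zeros_like(m); k[roi]=1; return m*k
def pick(n,thing,w,r=45):
    out=None
    for d in trace(n,thing):
        ys,xs=np.nonzero(d["mask"]); u=proj(n,w)[0]
        if np.hypot(xs.mean()-u[0],ys.mean()-u[1])<r: return d["mask"].astype(float)
E
python3 - <<'E'
from fit import *
im={n:grab_frame(n) for n in("scene","top")}
mf={"top":blue(im["top"],np.s_[215:280,195:295]),"scene":blue(im["scene"],np.s_[185:245,345:408])}
f,c=fit(FENCE,mf,px2w("top",(213,228),25)[:2].tolist()+[-.1]);print("fence",f,c)
for n in mf: print(n,fit(FENCE,{n:mf[n]},f))
for n in im: pass
grab_frame("top");mb={"top":pick("top","block",[528,194,35],12)}
grab_frame("scene");mb["scene"]=pick("scene","block",[538,181,28],12);mc={"scene":pick("scene","case",[600,-268,66])}
grab_frame("top");mc["top"]=pick("top","case",[576,-243,66])
b,c=fit(BLOCK,mb,[528,194,.4]);print("block",b,c)
for n in mb: print(n,mb[n].sum(),fit(BLOCK,{n:mb[n]},b))
for n in im:
    h=cv2.cvtColor(im[n],cv2.COLOR_BGR2HSV)
k,c=fit(CASE+BAR,mc,[590,-250,0.05]);print("case",k,c)
for n in mc: print(n,mc[n].sum(),fit(CASE+BAR,{n:mc[n]},k))
a=im["top"].copy()
big=cv2.resize(a[205:345,195:465],None,fx=3,fy=3,interpolation=cv2.INTER_CUBIC)
for B,p in((FENCE,f),(BLOCK,b),(CASE+BAR,k)):
    for q in place(B,p):
        hh=cv2.convexHull(((proj("top",q)-[195,205]+.5)*3).astype(np.float32)).astype(np.int32);cv2.polylines(big,[hh],True,(0,0,255),1)
s=im["scene"].copy();bs=cv2.resize(s[165:345,180:410],None,fx=3,fy=3,interpolation=cv2.INTER_CUBIC)
for B,p in((FENCE,f),(BLOCK,b),(CASE+BAR,k)):
    for q in place(B,p):
        hh=cv2.convexHull(((proj("scene",q)-[180,165]+.5)*3).astype(np.float32)).astype(np.int32);cv2.polylines(bs,[hh],True,(0,0,255),1)
cv2.imwrite("pics/crop1.png",big[:, :800]);cv2.imwrite("pics/crop2.png",bs)
E
```

```text
fence [ 6.66606938e+02  2.88637647e+02 -1.81710320e-01] 4.545333767856173
top (array([ 6.71032461e+02,  2.85576725e+02, -2.07750162e-01]), np.float64(1.1648362392048233))
scene (array([ 6.47835051e+02,  3.17002658e+02, -1.44201617e-01]), np.float64(3.167925696594427))
block [531.47643559 193.93310017  -0.5799563 ] 0.22104516847228484
top 589.0 (array([533.16832743, 194.4857378 ,  -0.55587672]), np.float64(0.0817736941975432))
scene 521.0 (array([527.99786831, 194.09666373,  -0.58496907]), np.float64(0.07909374882390577))
case [ 5.82687449e+02 -2.46819321e+02  4.54173605e-02] 0.1571211894714426Traceback (most recent call last):
  File "<stdin>", line 15, in <module>
  File "fit.py", line 25, in fit
    best=minimize(cost,q0,method="Nelder-Mead",options=dict(initial_simplex=[q0,q0+[st,0,0],q0+[0,st,0],q0+[0,0,st]],xatol=.05,fatol=1e-4))
    res = _minimize_neldermead(fun, x0, args, callback, bounds=bounds,
                               **options)
    fsim[j] = func(sim[j])
              ~~~~^^^^^^^^
    fx = function(np.copy(x), *(wrapper_args + args))
  File "fit.py", line 21, in cost
    return sum(np.abs(render(n,B,p)-m).sum()/m.sum() for n,m in masks.items())
  File "fit.py", line 21, in <genexpr>
    return sum(np.abs(render(n,B,p)-m).sum()/m.sum() for n,m in masks.items())
                      ~~~~~~^^^^^^^
  File "fit.py", line 15, in render
    h=cv2.convexHull(((proj(n,b)+.5)*S*16).astype(np.float32)).astype(np.int32)
                       ~~~~^^^^^
  File "h.py", line 11, in proj
    K,T=cal(n); P=np.atleast_2d(P); c=(T[:3,:3]@P.T).T+T[:3,3]; q=(K@c.T).T; return q[:,:2]/q[:,2:]
        ~~~^^^
  File "h.py", line 4, in cal
    c=get_calibration(n); return np.array(c["intrinsics"]),np.array(c["world_to_cam"])
ValueError: time passes only in moves, steps and waits
```

```bash
sed -i 's/^def cal(n):/from functools import lru_cache\n@lru_cache(None)\ndef cal(n):/' h.py
cat > run1.py <<'E'
from fit import *
im={n:cv2.imread(f"pics/{n}0.png") for n in("scene","top")}
for n,uv in(("top",(250,232)),("scene",(375,222))): print(n,cv2.cvtColor(im[n],cv2.COLOR_BGR2HSV)[uv[1]-3:uv[1]+4,uv[0]].tolist())
def bl(n,roi):
    a=im[n].astype(int); m=((a[...,0]-a[...,2]>25)).astype(float); k=0*m; k[roi]=1; return m*k
mf={"top":bl("top",np.s_[215:280,195:295]),"scene":bl("scene",np.s_[185:245,345:408])}
f,c=fit(FENCE,mf,[667,289,-.15]);print("fence",f,c)
for n in mf: print(n,mf[n].sum(),fit(FENCE,{n:mf[n]},f))
grab_frame("scene");mc={"scene":pick("scene","case",[600,-268,66])}
grab_frame("top");mc["top"]=pick("top","case",[576,-243,66])
k,c=fit(CASE+BAR,mc,[583,-247,0.045]);print("case",k,c)
for n in mc: print(n,mc[n].sum(),fit(CASE+BAR,{n:mc[n]},k))
b=[531.5,194,-.57]
def crop(n,x0,x1,y0,y1,name):
    big=cv2.resize(im[n][y0:y1,x0:x1],None,fx=3,fy=3,interpolation=cv2.INTER_CUBIC)
    for B,p in((FENCE,f),(BLOCK,b),(CASE+BAR,k)):
      for q in place(B,p):
        hh=cv2.convexHull(((proj(n,q)-[x0,y0]+.5)*3).astype(np.float32)).astype(np.int32);cv2.polylines(big,[hh],True,(0,0,255),1)
    cv2.imwrite(name,big)
crop("top",200,465,205,345,"pics/crop1.png");crop("scene",180,410,165,345,"pics/crop2.png")
E
python3 run1.py
```

```text
top [[108, 133, 107], [108, 144, 106], [108, 141, 101], [110, 100, 69], [17, 23, 76], [16, 39, 125], [16, 39, 139]]
scene [[19, 31, 173], [108, 118, 132], [108, 136, 131], [107, 124, 136], [108, 114, 121], [110, 26, 60], [113, 46, 67]]
fence [ 6.66922791e+02  2.87940857e+02 -1.74458246e-01] 3.2143552815533707
top 472.0 (array([ 6.69219331e+02,  2.86908943e+02, -1.83465379e-01]), np.float64(0.6620721169823861))
scene 237.0 (array([ 6.47616119e+02,  3.11141734e+02, -1.31133920e-01]), np.float64(2.361115247786878))
case [ 5.82053389e+02 -2.46281145e+02  3.80635592e-02] 0.15614727796631
scene 6482.0 (array([ 5.78362383e+02, -2.44032875e+02,  4.63272809e-02]), np.float64(0.053289047800545705))
top 5186.0 (array([ 5.83586673e+02, -2.47529979e+02,  4.18238707e-02]), np.float64(0.06178928185234756))
```

View pics/crop1.png

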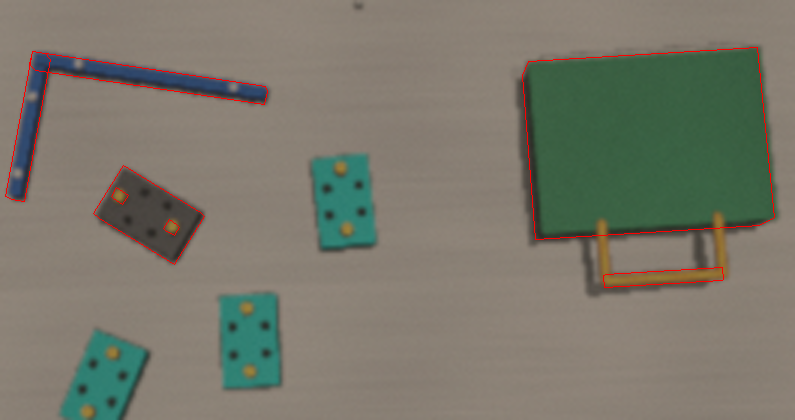

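View pics/crop2.png

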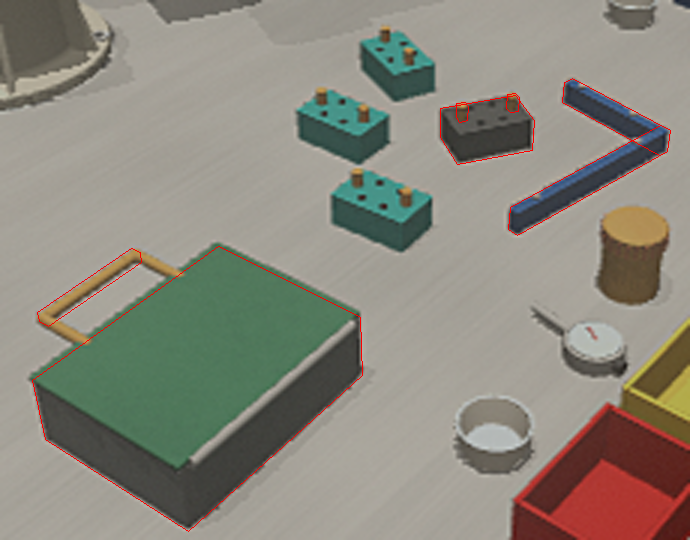

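Crops confirm it: the dark cast-iron block sits just left of centre (full-image about (250,276)), and all three others are turquoise. The fitted outlines match the images. The fence is at (667,288), yaw -0.175. The block is at (531.5,194), yaw -0.57. The case is at (582,-246.5), yaw 0.042.

Plan:
1. Grip the block low across its 50 mm and drag it square against the short bar.
2. Release, then push it into the long bar with shut fingers.

Request:
{"fn": "servo_tool", "kwargs": {"rows": [[85,[0,0,0],[0,0,9.8]],[85,[0,0,0],[0,0,9.8]],[85,[0,0,0],[0,0,9.8]],[85,[0,0,0],[0,0,9.8]],[85,[0,0,0],[0,0,9.8]],[85,[0,0,0],[0,0,9.8]],[85,[0,0,0],[0,0,9.8]],[85,[0,0,0],[0,0,9.8]]], "force": 40}}

```text
clock: 2.55
eef_pos: [264.9, 566.1, 231.3]
tcp_rot: [3.142, -0.0, 1.33]
contact_force: [-0.2, -0.3, -0.1]
opening: 0.996
```

Request:
{"fn": "servo_tool", "kwargs": {"rows": [[85,[0,0,0],[0,0,9.6]],[85,[0,0,0],[0,0,9.6]],[85,[-19,47,12],[0,0,0]],[85,[-19,47,12],[0,0,0]],[85,[-19,47,12],[0,0,0]],[85,[-19,47,12],[0,0,0]],[85,[-19,47,12],[0,0,0]],[85,[-19,47,12],[0,0,0]]]}}

```text
clock: 3.55
eef_pos: [441.7, 316.6, 159.2]
tcp_rot: [3.141, -0.001, 1.0]
contact_force: [0.6, 0.5, -0.2]
opening: 0.995
```

```bash
cat > go.py <<'E'
import sys; from h import *
from scipy.spatial.transform import Rotation as R
F=np.array([667,288,-.175])
def main(a):
    s=sense(); p=np.array(s["eef_pos"]); r=s["tcp_rot"]; M=R.from_euler("xyz",r).as_matrix()
    c,sn=np.cos(F[2]),np.sin(F[2]); d=p[:2]-F[:2]
    print("t",round(s["clock"],2),"pos",p.round(1),"rot",np.round(r,3),"F",np.round(s["contact_force"],1),"op",round(s["opening"]*85.4,1),"fence",np.round([c*d[0]+sn*d[1],-sn*d[0]+c*d[1]],1))
    if a:
        fr=a[0]; x,y,z,yaw=map(float,a[1:5])
        if fr=="f": x,y=F[0]+c*x-sn*y,F[1]+sn*x+c*y
        print("target",round(x,1),round(y,1),"shift tool",(M.T@(np.array([x,y,z])-p)).round(1),"turn tool z deg",round(-np.degrees(yaw-r[2]),2), "rotvec", np.degrees((R.from_matrix(M).inv()*R.from_euler("xyz",[np.pi,0,yaw])).as_rotvec()).round(2))
main(sys.argv[1:])
E
python3 go.py w 531.5 194 60 1.0
```

```text
t 3.55 pos [441.7 316.6 159.2] rot [ 3.141e+00 -1.000e-03  1.000e+00] F [ 0.6  0.5 -0.2] op 85.0 fence [-226.8  -11.1]
target 531.5 194.0 shift tool [-54.7 141.7  99.2] turn tool z deg 0.03 rotvec [ 0.01 -0.04  0.03]
```

Request:
{"fn": "servo_tool", "kwargs": {"rows": [[85,[-18,47,15],[0,0,0]],[85,[-18,47,20],[0,0,0]],[85,[-18.7,47.7,20],[0,0,0]],[85,[0,0,45],[0,0,0]],[85,[0,0,35],[0,0,0]],[85,[0,0,18],[0,0,0]],[85,[0,0,0],[0,0,0]]]}}

```text
clock: 4.42
eef_pos: [529.9, 195.2, 5.5]
tcp_rot: [-3.14, 0.001, 1.001]
contact_force: [0.1, 0.1, 0.6]
opening: 0.996
```

Request:
{"fn": "servo_tool", "kwargs": {"rows": [[45,[0,0,0],[0,0,0]],[45,[0,0,0],[0,0,0]],[45,[0,0,0],[0,0,0]],[45,[0,0,0],[0,0,0]],[45,[0,0,0],[0,0,0]],[45,[0,0,0],[0,0,0]]]}}

```text
clock: 5.18
eef_pos: [531.1, 195.9, 7.8]
tcp_rot: [3.141, -0.002, 1.001]
contact_force: [-1.5, 0.6, 5.9]
opening: 0.578
```

```bash
python3 go.py f -60 -100 5 1.396
```

```text
t 5.17 pos [531.1 195.9   7.8] rot [ 3.141e+00 -2.000e-03  1.001e+00] F [-1.5  0.6  5.9] op 49.3 fence [-117.7 -114.4]
target 590.5 200.0 shift tool [35.5 47.7  2.9] turn tool z deg -22.65 rotvec [  0.08  -0.09 -22.65]
```

Request:
{"fn": "servo_tool", "kwargs": {"rows": [[45,[0,0,-2],[0,0,0]],[45,[0,0,0],[0,0,-5.6]],[45,[0,0,0],[0,0,-5.7]],[45,[0,0,0],[0,0,-5.7]],[45,[0,0,0],[0,0,-5.6]],[45,[0,14,0],[0,0,0]],[45,[0,15,0],[0,0,0]],[45,[0,15,0],[0,0,0]]]}}

```text
clock: 6.18
eef_pos: [574.9, 187.3, 8.2]
tcp_rot: [3.141, 0.0, 1.394]
contact_force: [-0.7, 0.1, -7.8]
opening: 0.576
```

Request:
{"fn": "servo_tool", "kwargs": {"rows": [[45,[0,13,0],[0,0,0]],[45,[14,0,0],[0,0,0]],[45,[14,0,0],[0,0,0]],[45,[14,0,0],[0,0,0]],[45,[12,0,0],[0,0,0]],[45,[0,0,0],[0,0,0]]]}}

```text
clock: 6.92
eef_pos: [596.1, 239.8, 8.4]
tcp_rot: [3.141, -0.0, 1.396]
contact_force: [-0.2, 0.1, -8.4]
opening: 0.58
```

```bash
python3 go.py f -60 -42 5 1.396
cat > chk.py <<'E'
import sys; from fit import *
w=np.array([float(sys.argv[1]),float(sys.argv[2]),30]); out=sys.argv[3] if len(sys.argv)>3 else None
M={};I={}
for n in("top","scene"):
    I[n]=grab_frame(n); m=pick(n,"block",w,20)
    if m is not None: M[n]=m
    else: print(n,"no block")
for n in M:
    b,c=fit(BLOCK,{n:M[n]},[w[0],w[1],-.175]); F=np.array([667,288,-.175]); cc,s=np.cos(F[2]),np.sin(F[2]); d=b[:2]-F[:2]
    print(n,M[n].sum(),b.round(3),round(c,3),"in fence",np.round([cc*d[0]+s*d[1],-s*d[0]+cc*d[1],b[2]-F[2]],3))
if out:
    t=[]
    for n in I:
        u=proj(n,w)[0].astype(int); t.append(cv2.resize(I[n][u[1]-50:u[1]+50,u[0]-50:u[0]+50],(400,400),interpolation=cv2.INTER_CUBIC))
    cv2.imwrite(out,np.hstack(t))
E
python3 chk.py 597 239
```

```text
t 6.92 pos [596.1 239.8   8.4] rot [ 3.141 -0.     1.396] F [-0.2  0.1 -8.4] op 49.6 fence [-61.4 -59.8]
target 600.6 257.1 shift tool [17.8  1.4  3.4] turn tool z deg 0.02 rotvec [ 0.03 -0.02  0.02]
top no block
scene 383.0 [ 5.94454e+02  2.37959e+02 -1.21000e-01] 0.455 in fence [-6.2726e+01 -6.1908e+01  5.4000e-02]
```

The vertical force is about the block's weight, so I'm pulling up too hard. I'll lower slightly before sliding on.

Request:
{"fn": "servo_tool", "kwargs": {"rows": [[45,[0,0,0.6],[0,0,0]],[45,[0,0,0.6],[0,0,0]],[45,[0,0,0],[0,0,0]]]}}

```text
clock: 7.5
eef_pos: [596.0, 238.0, 7.9]
tcp_rot: [-3.141, 0.0, 1.394]
contact_force: [-4.2, -3.5, 4.1]
opening: 0.581
```

Request:
{"fn": "servo_tool", "kwargs": {"rows": [[45,[5,0,0],[0,0,0]],[45,[5,0,0],[0,0,0]],[45,[3,0,0],[0,0,0]],[45,[2,0,0],[0,0,0]],[45,[0,0,0],[0,0,0]]]}}

```text
clock: 8.12
eef_pos: [599.4, 252.7, 7.9]
tcp_rot: [3.14, 0.0, 1.395]
contact_force: [-0.3, -3.8, 1.5]
opening: 0.584
```

Request:
{"fn": "servo_tool", "kwargs": {"rows": [[45,[2,0,0],[0,0,0]],[45,[2,0,0],[0,0,0]],[45,[0,0,0],[0,0,0]]]}}

```text
clock: 8.5
eef_pos: [600.1, 256.6, 7.9]
tcp_rot: [3.14, 0.0, 1.395]
contact_force: [-1.2, -5.3, 3.2]
opening: 0.576
```

Request:
{"fn": "servo_tool", "kwargs": {"rows": [[45,[1,0,0],[0,0,0]],[45,[1,0,0],[0,0,0]],[45,[0,0,0],[0,0,0]]]}}

```text
clock: 8.88
eef_pos: [600.4, 258.4, 7.9]
tcp_rot: [3.141, 0.0, 1.395]
contact_force: [-0.3, -6.3, 4.1]
opening: 0.582
```

Request:
{"fn": "servo_tool", "kwargs": {"rows": [[45,[1,0,0],[0,0,0]],[45,[1,0,0],[0,0,0]],[45,[0,0,0],[0,0,0]]]}}

```text
clock: 9.25
eef_pos: [600.6, 260.1, 7.9]
tcp_rot: [3.141, 0.001, 1.395]
contact_force: [-1.1, -7.2, 3.7]
opening: 0.578
```

```bash
python3 go.py f -60 -40 8 1.396
```

```text
t 9.25 pos [600.6 260.1   7.9] rot [3.141e+00 1.000e-03 1.395e+00] F [-1.1 -7.2  3.7] op 49.3 fence [-60.5 -39. ]
target 601.0 259.1 shift tool [-1.   0.5 -0.1] turn tool z deg -0.07 rotvec [ 0.05  0.04 -0.07]
```

Request:
{"fn": "servo_tool", "kwargs": {"rows": [[45,[1,0,0],[0,0,0]],[45,[1,0,0],[0,0,0]],[45,[0,0,0],[0,0,0]]]}}

```text
clock: 9.62
eef_pos: [600.6, 260.2, 7.9]
tcp_rot: [3.142, 0.003, 1.395]
contact_force: [-1.0, -16.4, 8.1]
opening: 0.577
```

Request:
{"fn": "servo_tool", "kwargs": {"rows": [[45,[1,0,0],[0,0,0]],[45,[1,0,0],[0,0,0]],[45,[0,0,0],[0,0,0]]]}}

```text
clock: 10.0
eef_pos: [600.3, 261.0, 7.8]
tcp_rot: [-3.14, 0.005, 1.395]
contact_force: [-3.7, -22.4, 11.8]
opening: 0.578
```

Request:
{"fn": "servo_tool", "kwargs": {"rows": [[45,[1,0,0],[0,0,0]],[45,[1,0,0],[0,0,0]],[45,[0,0,0],[0,0,0]]]}}

```text
clock: 10.38
eef_pos: [600.1, 261.4, 7.8]
tcp_rot: [-3.139, 0.008, 1.395]
contact_force: [-5.2, -29.3, 15.2]
opening: 0.578
```

Request:
{"fn": "servo_tool", "kwargs": {"rows": [[45,[-3,0,0],[0,0,0]],[45,[-2.5,0,0],[0,0,0]],[45,[0,0,0],[0,0,0]],[62,[0,0,0],[0,0,0]],[62,[0,0,0],[0,0,0]],[62,[0,0,0],[0,0,0]],[62,[0,0,-20],[0,0,0]],[62,[0,0,-55],[0,0,0]]]}}

```text
clock: 11.38
eef_pos: [598.5, 260.9, 81.4]
tcp_rot: [-3.138, 0.003, 1.395]
contact_force: [1.4, 0.7, 0.6]
opening: 0.725
```

Request:
{"fn": "servo_tool", "kwargs": {"rows": [[30,[0,-15,-10],[0,0,0]],[0,[0,-20,0],[0,0,0]],[0,[0,-20,0],[0,0,0]],[0,[0,0,0],[0,0,0]],[0,[0,0,0],[0,0,0]],[0,[0,0,0],[0,0,0]]]}}

```text
clock: 12.12
eef_pos: [546.6, 271.2, 92.0]
tcp_rot: [3.141, -0.0, 1.395]
contact_force: [0.1, 0.3, -0.3]
opening: -0.003
```

```bash
python3 go.py f -115 -42 8 1.396;python3 chk.py 601 259 pics/c3.png
```

```text
t 12.12 pos [546.6 271.2  92. ] rot [ 3.141 -0.     1.395] F [ 0.1  0.3 -0.3] op -0.2 fence [-115.6  -37.5]
target 546.4 266.7 shift tool [-4.5  0.6 84. ] turn tool z deg -0.08 rotvec [ 0.02 -0.01 -0.08]
top 356.0 [607.067 239.358  -1.014] 0.782 in fence [-50.549 -58.334  -0.839]
scene 497.0 [ 5.98955e+02  2.59870e+02 -1.42000e-01] 0.098 in fence [-6.2108e+01 -3.9547e+01  3.3000e-02]
```

View pics/c3.png

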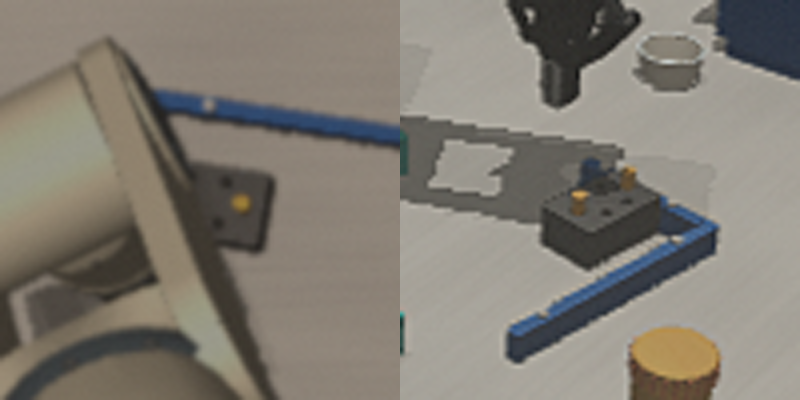

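The block now sits square against the short bar, about 35 mm from the long bar. Next is the push in +x with shut fingers.

Request:
{"fn": "servo_tool", "kwargs": {"rows": [[0,[-3,0,40],[0,0,0]],[0,[0,0,40],[0,0,0]],[0,[0,10,0],[0,0,0]],[0,[0,10,0],[0,0,0]],[0,[0,8,0],[0,0,0]],[0,[0,8,0],[0,0,0]],[0,[0,6,0],[0,0,0]],[0,[0,0,0],[0,0,0]]]}}

```text
clock: 13.32
eef_pos: [588.1, 261.0, 12.6]
tcp_rot: [3.14, -0.001, 1.395]
contact_force: [0.0, -0.5, -0.5]
opening: 0.001
```

Request:
{"fn": "servo_tool", "kwargs": {"rows": [[0,[0,2,0],[0,0,0]],[0,[0,2,0],[0,0,0]],[0,[0,0,0],[0,0,0]]]}}

```text
clock: 13.7
eef_pos: [590.0, 260.5, 12.5]
tcp_rot: [-3.14, 0.0, 1.395]
contact_force: [-8.2, 0.6, 6.2]
opening: 0.001
```

Request:
{"fn": "servo_tool", "kwargs": {"rows": [[0,[0,2,0],[0,0,0]],[0,[0,1,0],[0,0,0]],[0,[0,0,0],[0,0,0]]]}}

```text
clock: 14.08
eef_pos: [592.7, 260.0, 12.5]
tcp_rot: [-3.14, 0.0, 1.395]
contact_force: [-8.9, 0.4, 5.9]
opening: 0.0
```

```bash
python3 go.py f -64.5 -40 10 1.396;python3 chk.py 630 250
```

```text
t 14.07 pos [592.7 260.   12.5] rot [-3.14   0.     1.395] F [-8.9  0.4  5.9] op 0.0 fence [-68.3 -40.5]
target 596.5 259.8 shift tool [0.5 3.8 2.5] turn tool z deg -0.06 rotvec [-0.09  0.01 -0.06]
top 130.0 [650.212 230.773  -0.849] 3.682 in fence [ -6.568 -59.276  -0.674]
scene 424.0 [ 6.27619e+02  2.56634e+02 -5.80000e-02] 0.317 in fence [-33.318 -37.743   0.117]
```

Request:
{"fn": "servo_tool", "kwargs": {"rows": [[0,[0,1.5,0],[0,0,0]],[0,[0,1,0],[0,0,0]],[0,[0,0,0],[0,0,0]]]}}

```text
clock: 14.65
eef_pos: [595.1, 259.6, 12.5]
tcp_rot: [-3.14, 0.0, 1.395]
contact_force: [-8.7, 1.0, 7.1]
opening: -0.0
```

Request:
{"fn": "servo_tool", "kwargs": {"rows": [[0,[0,1,0],[0,0,0]],[0,[0,1,0],[0,0,0]],[0,[0,0,0],[0,0,0]]]}}

```text
clock: 15.02
eef_pos: [595.9, 259.4, 12.5]
tcp_rot: [-3.138, 0.001, 1.395]
contact_force: [-14.1, 2.6, 9.9]
opening: -0.003
```

Request:
{"fn": "servo_tool", "kwargs": {"rows": [[0,[0,1,0],[0,0,0]],[0,[0,1,0],[0,0,0]],[0,[0,0,0],[0,0,0]]]}}

```text
clock: 15.4
eef_pos: [596.0, 259.3, 12.5]
tcp_rot: [-3.135, 0.002, 1.395]
contact_force: [-20.6, 5.6, 15.3]
opening: -0.0
```

Request:
{"fn": "servo_tool", "kwargs": {"rows": [[0,[0,1,0],[0,0,0]],[0,[0,1,0],[0,0,0]],[0,[0,0,0],[0,0,0]]]}}

```text
clock: 15.78
eef_pos: [596.1, 259.3, 12.5]
tcp_rot: [-3.131, 0.002, 1.394]
contact_force: [-28.5, 9.0, 21.5]
opening: 0.002
```

Request:
{"fn": "servo_tool", "kwargs": {"rows": [[0,[0,-10,-2],[0,0,0]],[0,[0,-14,0],[0,0,0]],[0,[-35,0,0],[0,0,0]],[0,[-36,0,0],[0,0,0]],[0,[0,0,0],[0,0,0]],[0,[0,30,0],[0,0,0]],[0,[0,29,0],[0,0,0]],[0,[0,0,0],[0,0,0]]]}}

```text
clock: 16.77
eef_pos: [626.8, 182.8, 14.5]
tcp_rot: [3.138, -0.001, 1.394]
contact_force: [-0.1, 0.0, 0.6]
opening: -0.0
```

```bash
python3 go.py f -25 -93 12 1.396;python3 chk.py 635 252 pics/c4.png
```

```text
t 16.77 pos [626.8 182.8  14.5] rot [ 3.138e+00 -1.000e-03  1.394e+00] F [-0.1  0.   0.6] op -0.0 fence [ -21.3 -110.6]
target 626.2 200.8 shift tool [17.6 -3.8  2.5] turn tool z deg -0.11 rotvec [ 0.18 -0.08 -0.11]
top no block
scene 199.0 [6.32053e+02 2.69092e+02 3.43000e-01] 1.437 in fence [-31.122 -24.704   0.518]
```

View pics/c4.png

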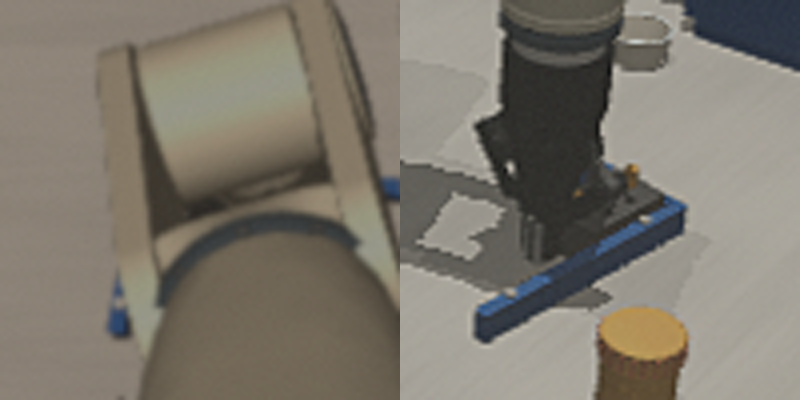

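The block looks flush on the long bar. Now the nudge toward the short bar.

Request:
{"fn": "servo_tool", "kwargs": {"rows": [[0,[8,-3,0],[0,0,0]],[0,[7,0,0],[0,0,0]],[0,[2,0,0],[0,0,0]],[0,[0,0,0],[0,0,0]]]}}

```text
clock: 17.48
eef_pos: [624.1, 199.8, 14.1]
tcp_rot: [3.142, 0.0, 1.395]
contact_force: [-0.2, -0.2, -0.7]
opening: -0.0
```

Request:
{"fn": "servo_tool", "kwargs": {"rows": [[0,[2,0,0],[0,0,0]],[0,[1,0,0],[0,0,0]],[0,[0,0,0],[0,0,0]]]}}

```text
clock: 17.85
eef_pos: [624.6, 201.9, 14.0]
tcp_rot: [-3.141, 0.001, 1.395]
contact_force: [-0.6, -3.3, 0.7]
opening: -0.001
```

Request:
{"fn": "servo_tool", "kwargs": {"rows": [[0,[1,0,0],[0,0,0]],[0,[1,0,0],[0,0,0]],[0,[0,0,0],[0,0,0]]]}}

```text
clock: 18.23
eef_pos: [624.6, 202.1, 14.1]
tcp_rot: [-3.141, 0.003, 1.395]
contact_force: [-1.2, -12.0, 3.9]
opening: 0.002
```

Request:
{"fn": "servo_tool", "kwargs": {"rows": [[0,[1.5,0,0],[0,0,0]],[0,[1.5,0,0],[0,0,0]],[0,[0,0,0],[0,0,0]]]}}

```text
clock: 18.6
eef_pos: [624.6, 202.2, 14.1]
tcp_rot: [-3.14, 0.007, 1.396]
contact_force: [-1.2, -27.9, 10.0]
opening: -0.0
```

```bash
python3 go.py f -25 -93 12 1.396
```

```text
t 18.6 pos [624.6 202.2  14.1] rot [-3.14   0.007  1.396] F [ -1.2 -27.9  10. ] op -0.0 fence [-26.9 -91.9]
target 626.2 200.8 shift tool [-1.1  1.9  2.1] turn tool z deg -0.01 rotvec [-0.11  0.41 -0.01]
```

The wrist force climbed with almost no motion, so the block is seated in y. I'll retreat and go above the lid bar, then look at both.

Request:
{"fn": "servo_tool", "kwargs": {"rows": [[0,[-7,0,0],[0,0,0]],[0,[-20,0,0],[0,0,0]],[0,[-10,0,-50],[0,0,0]],[0,[0,0,-55],[0,0,0]],[34,[0,0,-40],[0,0,-6.2]],[34,[0,0,0],[0,0,-6.2]]]}}

```text
clock: 19.35
eef_pos: [621.1, 171.0, 163.2]
tcp_rot: [3.135, -0.002, 1.615]
contact_force: [-0.0, 0.1, -0.6]
opening: 0.395
```

```bash
python3 go.py w 462 -251.6 130 1.613
```

```text
t 19.35 pos [621.1 171.  163.2] rot [ 3.135e+00 -2.000e-03  1.615e+00] F [-0.   0.1 -0.6] op 33.7 fence [ -24.8 -123.2]
target 462.0 -251.6 shift tool [-415.3 -177.8   31.2] turn tool z deg 0.1 rotvec [ 0.38 -0.11  0.1 ]
```

Request:
{"fn": "servo_tool", "kwargs": {"rows": [[34,[-50,-21,0],[0,0,0]],[34,[-50,-22,0],[0,0,0]],[34,[-50,-22,0],[0,0,0]],[34,[-50,-22,0],[0,0,0]],[34,[-50,-22,0],[0,0,0]],[34,[-50,-22,0],[0,0,0]],[34,[-50,-22,0],[0,0,0]],[34,[-50,-22,0],[0,0,0]]]}}

```text
clock: 20.35
eef_pos: [459.2, -237.5, 159.2]
tcp_rot: [3.141, 0.0, 1.611]
contact_force: [0.3, -0.2, 0.8]
opening: 0.397
```

Request:
{"fn": "servo_tool", "kwargs": {"rows": [[34,[-15,-3,10],[0,0,0]],[34,[0,0,0],[0,0,0]]]}}

```text
clock: 20.6
eef_pos: [457.2, -251.2, 148.2]
tcp_rot: [-3.141, -0.001, 1.609]
contact_force: [-0.1, 0.5, 0.0]
opening: 0.395
```

```bash
python3 go.py w 462 -251.6 44 1.613; python3 chk.py 635 252 pics/c5.png
python3 - <<'E'
from fit import *
mc={}
for n in("top","scene"):
    im=grab_frame(n); cv2.imwrite(f"pics/{n}1.png",im)
    m=bl=im.astype(int); m=((m[...,0]-m[...,2]>25)).astype(float); k=0*m
    k[np.s_[215:280,195:295] if n=="top" else np.s_[185:245,345:408]]=1; mc[n]=m*k
print(fit(FENCE,{"top":mc["top"]},[667,288,-.175]))
E
```

```text
t 20.6 pos [ 457.2 -251.2  148.2] rot [-3.141e+00 -1.000e-03  1.609e+00] F [-0.1  0.5  0. ] op 33.8 fence [-112.7 -567.5]
target 462.0 -251.6 shift tool [ -0.7   4.9 104.2] turn tool z deg -0.22 rotvec [-0.05 -0.06 -0.22]
top no block
scene 455.0 [ 6.30368e+02  2.53982e+02 -1.22000e-01] 0.286 in fence [-30.15  -39.876   0.053]
(array([ 6.68532124e+02,  2.87306493e+02, -1.83602184e-01]), np.float64(0.819616941904372))
```

View pics/c5.png

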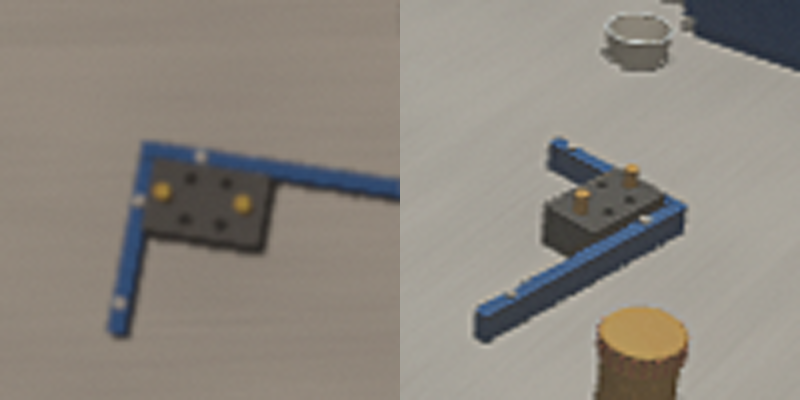

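Block looks flush in the corner on both bars. A quick numeric check uses the pins against the fence in the saved picture.

```bash
python3 - <<'E'
from fit import *
im=cv2.imread("pics/top1.png"); u=proj("top",[635,252,45])[0].astype(int)
h=cv2.cvtColor(im,cv2.COLOR_BGR2HSV); m=((h[...,0]>12)&(h[...,0]<32)&(h[...,1]>110)).astype(np.uint8); k=m*0; k[u[1]-18:u[1]+18,u[0]-22:u[0]+22]=1
n,l,s,c=cv2.connectedComponentsWithStats(m*k); P=[px2w("top",c[i],50) for i in range(1,n) if s[i,4]>5]; print(s[1:,4],np.round(P,1))
P=sorted(np.array(P)[:,:2].tolist(),key=lambda p:p[1]); d=np.subtract(P[1],P[0]); print("block yaw",np.arctan2(-d[0],d[1]),"len",np.hypot(*d))
# long bar blue centreline
a=im.astype(int); b=(a[...,0]-a[...,2]>25); ys,xs=np.nonzero(b[215:245,222:285]); W=np.array([px2w("top",(x+222,y+215),25)[:2] for x,y in zip(xs,ys)])
vx,vy,x0,y0=cv2.fitLine(W.astype(np.float32),cv2.DIST_L2,0,.01,.01).ravel(); vx,vy=(vx,vy) if vy>0 else (-vx,-vy)
yaw=np.arctan2(-vx,vy); nrm=np.array([np.cos(yaw),np.sin(yaw)]); print("fence yaw",yaw,"bar centre - block centre along x",(np.array([x0,y0])-np.mean(P,0))@nrm,"expect 31")
print("case handle:",end="")
m2=((h[...,0]>12)&(h[...,0]<32)&(h[...,1]>100)).astype(np.uint8); ys,xs=np.nonzero(m2[270:310,390:450]); print(len(xs))
E
python3 - <<'E'
import cv2;a=cv2.imread("pics/top1.png");s=cv2.imread("pics/scene1.png")
import numpy as np
cv2.imwrite("pics/c6.png",np.hstack([cv2.resize(a[220:320,370:470],(400,400)),cv2.resize(s[190:290,170:270],(400,400))]))
E
```

```text
[17 16] [[640.4 277.2  50. ]
 [630.6 223.5  50. ]]
block yaw -0.18109155707911 len 54.59090059382108
fence yaw -0.19029911 bar centre - block centre along x 31.47978521712048 expect 31
case handle:101
```

View pics/c6.png

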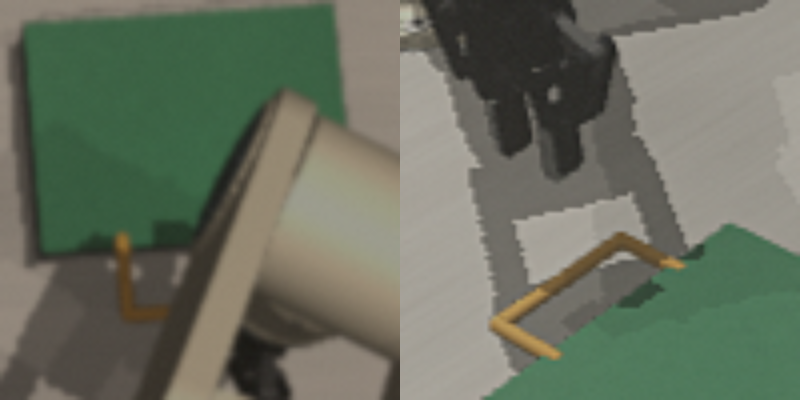

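The block checks out: yaw within 0.01 rad of the fence, and 31.5 mm to the bar's centre line against 31 expected. Now the lid bar.

Request:
{"fn": "servo_tool", "kwargs": {"rows": [[34,[0,5,30],[0,0,0]],[34,[0,0,35],[0,0,0]],[34,[0,0,25],[0,0,0]],[34,[0,0,13],[0,0,0]],[34,[0,0,0],[0,0,0]]], "force": 40}}

```text
clock: 21.52
eef_pos: [462.9, -250.2, 45.7]
tcp_rot: [-3.141, -0.001, 1.612]
contact_force: [0.3, -0.8, -0.1]
opening: 0.399
```

Request:
{"fn": "servo_tool", "kwargs": {"rows": [[4,[0,0,0],[0,0,0]],[4,[0,0,0],[0,0,0]],[4,[0,0,0],[0,0,0]],[4,[0,0,0],[0,0,0]],[4,[0,0,0],[0,0,0]]]}}

```text
clock: 22.15
eef_pos: [459.9, -250.8, 46.4]
tcp_rot: [-3.136, -0.001, 1.612]
contact_force: [-12.9, -6.1, 2.8]
opening: 0.096
```

```bash
python3 go.py w 462 -251.6 44 1.613
```

```text
t 22.15 pos [ 459.9 -250.8   46.4] rot [-3.136e+00 -1.000e-03  1.612e+00] F [-12.9  -6.1   2.8] op 8.2 fence [-110.1 -566.7]
target 462.0 -251.6 shift tool [-0.9  2.1  2.4] turn tool z deg -0.04 rotvec [-0.29 -0.04 -0.04]
```

Gripped the bar. I'll relieve the side load, then lift along the arc (tool y = case +x).

Request:
{"fn": "servo_tool", "kwargs": {"rows": [[4,[-1,-3,0],[0,0,0]],[4,[0,0,0],[0,0,0]],[4,[0,0.9,-15.6],[0,0,0]],[4,[0,2.1,-15.5],[0,0,0]],[4,[0,3.3,-15.2],[0,0,0]],[4,[0,4.5,-14.9],[0,0,0]],[4,[0,0,0],[0,0,0]]]}}

```text
clock: 23.02
eef_pos: [470.3, -250.8, 109.2]
tcp_rot: [-3.141, -0.001, 1.611]
contact_force: [-3.8, 5.7, -1.4]
opening: 0.096
```

```bash
cat > lid.py <<'E'
from h import *
s=sense(); p=np.array(s["eef_pos"]); psi=.042
for xc in (580,):
    hx=xc+75*np.cos(psi); hy=-247+75*np.sin(psi)
    d=p-[hx,hy,60-19]; X=-(d[0]*np.cos(psi)+d[1]*np.sin(psi)); r=np.hypot(X,d[2]); print("t",s["clock"],p.round(1),"F",np.round(s["contact_force"],1),"op",s["opening"]*85.4,"lid angle",np.arctan2(d[2],X)-.0154,"r",r)
E
python3 lid.py
```

```text
t 23.025 [ 470.3 -250.8  109.2] F [-3.8  5.7 -1.4] op 8.238559843191613 lid angle 0.33807072210059397 r 196.93044566942362
```

Request:
{"fn": "servo_tool", "kwargs": {"rows": [[4,[0,5.7,-14.5],[0,0,0]],[4,[0,6.9,-14.0],[0,0,0]],[4,[0,8,-13.4],[0,0,0]],[4,[0,9,-12.7],[0,0,0]],[4,[0,10,-12],[0,0,0]],[4,[0,10.9,-11.1],[0,0,0]],[4,[0,11.8,-10.2],[0,0,0]],[4,[0,12.6,-9.3],[0,0,0]]]}}

```text
clock: 24.02
eef_pos: [543.1, -248.0, 207.7]
tcp_rot: [-3.137, -0.001, 1.611]
contact_force: [-17.3, 7.2, 19.2]
opening: 0.099
```

Request:
{"fn": "servo_tool", "kwargs": {"rows": [[4,[0,0,0],[0,0,0]],[4,[0,0,0],[0,0,0]]]}}

```text
clock: 24.28
eef_pos: [543.7, -247.9, 208.0]
tcp_rot: [-3.138, -0.001, 1.612]
contact_force: [-17.7, 5.5, 20.3]
opening: 0.097
```

```bash
python3 lid.py
python3 - <<'E'
from fit import *
I={n:grab_frame(n) for n in("top","scene")}
for n in I: cv2.imwrite(f"pics/{n}2.png",I[n])
s=I["scene"]; cv2.imwrite("pics/c7.png",cv2.resize(s[130:390,140:450],(775,600)[::1] if 0 else (715,600),interpolation=cv2.INTER_CUBIC))
E
```

```text
t 24.275 [ 543.7 -247.9  208. ] F [-17.7   5.5  20.3] op 8.301754090489856 lid angle 0.9675291120301791 r 200.72239534719964
```

View pics/c7.png

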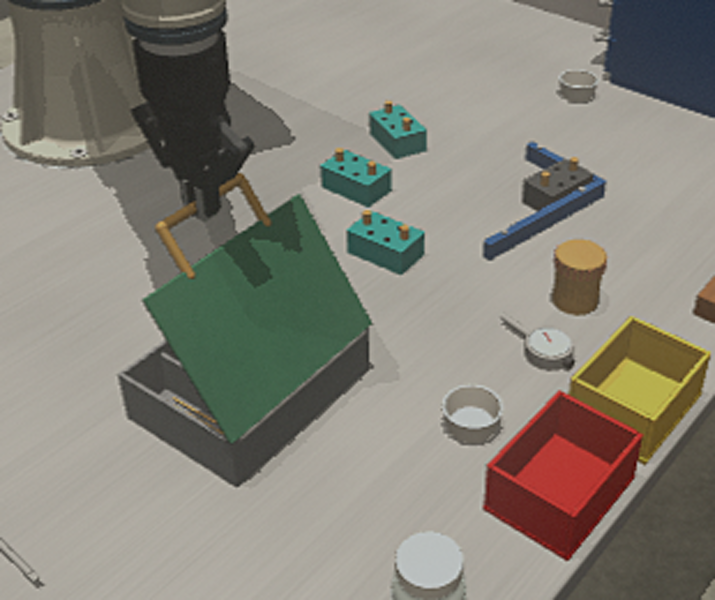

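The lid is open and nothing else has moved. The force is outward along the lid radius, so my path runs slightly inside the arc. I'll relieve it.

Request:
{"fn": "servo_tool", "kwargs": {"rows": [[4,[0,-1.7,-2.5],[0,0,0]],[4,[0,0,0],[0,0,0]],[4,[0,0,0],[0,0,0]]]}}

```text
clock: 24.75
eef_pos: [544.0, -247.9, 208.6]
tcp_rot: [3.141, -0.001, 1.611]
contact_force: [-2.4, 5.8, -1.2]
opening: 0.1
```

```bash
python3 lid.py
python3 - <<'E'
from fit import *
from scipy.optimize import minimize_scalar, minimize
# lid angle by colour: green lid as box hinged, fit in the scene picture
im=cv2.imread("pics/scene2.png"); h=cv2.cvtColor(im,cv2.COLOR_BGR2HSV); m=((h[...,0]>55)&(h[...,0]<82)&(h[...,1]>70)).astype(float); k=m*0;k[190:345,180:310]=1;m*=k
def ren(n,t,x,y,psi,th=2.):
    L=box(-150,0,-100,100,-th,th/2); c,s=np.cos(t),np.sin(t)
    P=np.stack([L[:,0]*c+L[:,2]*s,L[:,1],-L[:,0]*s+L[:,2]*c],1)+[75,0,61]
    return render(n,[P],[x,y,psi])
for c0 in ([580,-246,.043],[582,-246.5,.042],[578.4,-244,.046]):
    r=minimize_scalar(lambda t:np.abs(ren("scene",t,*c0)-m).sum(),bounds=(.7,1.2),method="bounded"); print(c0,r.x,r.fun,m.sum())
r=minimize(lambda q:np.abs(ren("scene",q[0],q[1]*100,q[2]*100,q[3])-m).sum(),[.96,5.8,-2.46,.043],method="Nelder-Mead",options=dict(initial_simplex=[[.96,5.8,-2.46,.043],[1.02,5.8,-2.46,.043],[.96,5.85,-2.46,.043],[.96,5.8,-2.41,.043],[.96,5.8,-2.46,.07]]));print(r.x,r.fun)
E
```

```text
t 24.75 [ 544.  -247.9  208.6] F [-2.4  5.8 -1.2] op 8.512924453024795 lid angle 0.9702994165028453 r 201.01583501906848
[580, -246, 0.043] 0.9849576435212668 540.0196078431372 5163.0
[582, -246.5, 0.042] 0.9774904999237768 591.5450980392156 5163.0
[578.4, -244, 0.046] 0.9701201097852019 558.9843137254902 5163.0
[ 0.9529925   5.80287545 -2.43743492  0.03720975] 507.0980392156863
```

The forces are now about zero and the lid angle estimates cluster around 0.96. One last check that it holds, then hand in.

Request:
{"fn": "servo_tool", "kwargs": {"rows": [[4,[0,0,0],[0,0,0]],[4,[0,0,0],[0,0,0]],[4,[0,0,0],[0,0,0]],[4,[0,0,0],[0,0,0]]]}}

```text
clock: 25.25
eef_pos: [543.9, -247.9, 208.5]
tcp_rot: [3.141, -0.001, 1.611]
contact_force: [-3.1, 5.4, -2.1]
opening: 0.092
```

```bash
python3 lid.py; python3 chk.py 633 253; python3 -c "
from rig import *
print(sign_off())"
```

```text
t 25.25 [ 543.9 -247.9  208.5] F [-3.1  5.4 -2.1] op 7.833995631818282 lid angle 0.9699577380600527 r 200.996873838208
top 603.0 [ 6.37453e+02  2.50492e+02 -1.77000e-01] 0.096 in fence [-2.2565e+01 -4.2080e+01 -2.0000e-03]
scene 427.0 [ 6.30960e+02  2.53866e+02 -8.60000e-02] 0.323 in fence [-29.547 -39.888   0.089]
the job is handed in; nothing more can be done
None
```

The block is in the fence corner, and the arm is holding the green lid open at about 55°. I handed the job in at 25.3 s; no verdict is reported.

**Block:** I gripped the dark cast-iron block low, turned it square and slid it against the short bar. I then pushed it into the long bar with shut fingers, and again toward the short bar. Each push ended with the force rising to about 28–30 N and almost no motion.
- **Possible lift:** for about 1 s of the drag, the upward pull matched the block's weight (about 8 N) and the gripper rose about 0.5 mm. The block may have been lifted by a fraction of a millimetre. I lowered it as soon as I saw this.
- **Final check, top camera:** the last fit puts it square to within 0.002 rad. Its centre is 22.6 mm and 42.1 mm from the corner, against 25 and 40 wanted, which is within camera error. An earlier check from the brass pins agreed to within 0.01 rad.
- **Final check, scene camera:** this fit disagreed (0.09 rad, 29.5 mm). The fence hides part of the block there and the fit was poor, so I trusted the top camera.

**Lid:** I pinched the brass bar and raised it along its arc, then let off a side load of about 27 N that had built up. Over the last 0.5 s it held still with small forces. The angle estimates ran from 0.945 to 0.985 rad from arm position and camera, against 0.96 wanted; I did not settle it more closely.

**Other things:** I did not touch the canister, cups, gauge or screwdriver. I did not re-measure them at the end.

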